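# Sweep up the dates and lift the maamoul with the tongs

## Task

Clear the pantry shelf for serving with the kitchen tongs: pick up the tongs and, with them, sweep the three spilled dates along the marble into the bamboo tray through its open side, then close the jaws on the maamoul pastry on the round board and lift it about 15 cm above the marble. Touch the dates and the pastry only with the tongs, and leave the jars, bowl and scoop alone. Finish while still holding the tongs shut on the lifted pastry, keeping still: put nothing down and let nothing go.

Things in the scene. Friction and masses are not known exactly. Their poses are not given: they have to be found in the camera images.
- tongs_grip (a point): Spring kitchen tongs, steel with black grips and jaw tips, 115 g, lying open on their edges on the marble. Point midway between the two grip plates, 15 mm above the underside; x points along the tongs to the jaws, y across (right arm to left arm), z up. Grips reach 35 mm behind to 35 mm ahead of the point, 0 to 30 mm above the underside, 60 mm wide over their outsides when open
- left_jaw (a point): centre of the left (+y) jaw tip of the tongs: an upright black plate 30 mm tall, 44 mm long, 5 mm thick; 120 mm ahead (+x) of tongs_grip and at the same height. Open, the jaws are 66 mm apart inside, 76 mm over all; their ends lie 142 mm ahead of tongs_grip, the rear ring 142 mm behind it. Between grips and jaws the arms are flat steel 24 mm tall
- right_jaw (a point): centre of the right (-y) jaw tip, mirrored. The arms hinge 110 mm behind tongs_grip. Squeezing the grips 1 mm closes the jaws 2.1 mm; spring force at the grips: 4 N to start, 6 N at 54 mm over the grips (jaws 53 mm apart), 9 N at 45 mm (jaws 36 mm apart, arms parallel), 14 N shut (31 mm, jaws 4 mm apart); they spring open when released
- tray: Fixed bamboo catch tray, 142 mm (x) by 116 mm (y); origin at marble height under the centre of its floor. Its -y side is the open mouth: the floor, level with the marble (no step), begins at y = -55 mm. Inside faces: back wall y = +55, side walls x = +65 and -65 mm; walls 32 mm tall, 6 mm thick. The side walls begin only at y = -15 mm
- board: Fixed round dark wooden board, 90 mm across, 12 mm high, origin at the centre of its underside
- maamoul_center (a point): Maamoul: a golden round pastry, 36 mm across, straight-sided to 19 mm, domed to 27 mm, about 35 g, standing on the round board; the point is its centre, 13.5 mm above its underside
- canister: clear acrylic canister with white twist cap, 100 mm across, 180 mm tall; origin at the centre of its underside; stays put, leave alone
- jar: green ceramic jar, 104 mm across, 135 mm tall; origin at the centre of its underside; stays put, leave alone
- scoop: stainless steel scoop, 190 mm long, 59 mm tall, half-round trough cup open upward along +x, handle along -x, origin on the marble where they join; stays put, leave alone
- spice: small dark orange spice jar, 44 mm across, 95 mm tall; origin at the centre of its underside; stays put, leave alone
- nutbowl: blue bowl, 110 mm across, 50 mm tall; origin at the centre of its underside; stays put, leave alone
- date1_center (a point): dark brown date, 32 mm long (its y) by 20 mm by 18 mm tall, 14 g, lying on the marble in front of the tray's mouth; the point is its centre, 9 mm above the marble
- date2_center (a point): dark brown date, 32 mm long (its y) by 20 mm by 18 mm tall, 14 g, lying on the marble in front of the tray's mouth; the point is its centre, 9 mm above the marble
- date3_center (a point): dark brown date, 32 mm long (its y) by 20 mm by 18 mm tall, 14 g, lying on the marble in front of the tray's mouth; the point is its centre, 9 mm above the marble

How it is judged (in metres and radians):
On the way, in this order (a step that is already met when the one before it is completed fails the run):
1. with the tongs in the gripper, all three dates have been swept into the tray (x of date1_center in the frame of tray between -0.066 and 0.066 m and y of date1_center in the frame of tray between -0.055 and 0.06 m and height (world z) of each of date1_center, date2_center, date3_center below 0.05 m and x of date2_center in the frame of tray between -0.066 and 0.066 m and y of date2_center in the frame of tray between -0.055 and 0.06 m and x of date3_center in the frame of tray between -0.066 and 0.066 m and y of date3_center in the frame of tray between -0.055 and 0.06 m and contact force between the fingers and tongs above 1 N), for 0.2 s.
2. the pastry is held lifted between the tongs' jaws (contact force between the fingers and tongs above 1 N and height (world z) of maamoul_center above 0.095 m and contact force between each of tongs_left, tongs_right and maamoul above 0.3 N and contact force between each of canister, jar, scoop, spice, nutbowl, board, tray and maamoul below 0.05 N), for 0.2 s.
At the end, for the whole second after the job is handed in: The gripper still holds the tongs, both jaws press on the pastry and nothing else carries it; its centre is at least 95 mm above the marble and it keeps still (under 50 mm/s); the centres of all three dates lie on the tray floor, past its mouth line (all of step 2 and x of date1_center in the frame of tray between -0.066 and 0.066 m and y of date1_center in the frame of tray between -0.055 and 0.06 m and height (world z) of each of date1_center, date2_center, date3_center below 0.05 m and x of date2_center in the frame of tray between -0.066 and 0.066 m and y of date2_center in the frame of tray between -0.055 and 0.06 m and x of date3_center in the frame of tray between -0.066 and 0.066 m and y of date3_center in the frame of tray between -0.055 and 0.06 m and linear speed of maamoul below 0.05 m/s); the arm keeps its last pose, push and grip.
It fails at once if the robot itself touches a date (only the tongs may) (contact force between any of the fingers, the arm and date1 above 0.3 N or contact force between any of the fingers, the arm and date2 above 0.3 N or contact force between any of the fingers, the arm and date3 above 0.3 N).
It fails at once if the robot itself touches the pastry (only the tongs may) (contact force between any of the fingers, the arm and maamoul above 0.3 N).
It fails at once if a date is lifted off the marble instead of swept (height (world z) of any of date1_center, date2_center, date3_center above 0.05 m).
It fails at once if the canister, jar, scoop, spice jar or bowl is moved more than 20 mm (distance of any of canister, jar, scoop, spice, nutbowl from where it was at the start of the episode above 0.02 m).
It also fails if it takes over 48 s, if anything falls off the work surface, if the arm or the gripper's body presses on something with over 40 N, if the wrist force passes 120 N, or if a joint passes its speed limit or range.

## Robot

A 6-joint arm with a two-finger parallel gripper is mounted at the origin on the work surface. World frame = base frame: x ahead of the robot, y to its left, z up, the work surface at z = 0. Lengths are in mm, angles in rad, forces in N, time in s.
With the tool pointing down it reaches from about 275 to 875 mm from the base axis. Payload 12.5 kg.
Tool frame: the origin (TCP) lies between the finger pads; the fingertips stand 11 mm ahead of it and the grasp point (between the pads) lies 8 mm behind it; z points along the fingers, y is the line along which they close (so a half turn about z gives the same grasp; the last joint's range is limited). The gripper opens to 85 mm and grips with 20 to 120 N. Pads are 22 mm wide; open, the fingers measure 114 mm over their backs; the gripper's body (76 mm by 85 mm) begins 54 mm behind the grasp point. The pads swing forward as they close: fully open they stand 13 mm farther back than shut.
Start: joints at [-1.271, 0.351, 1.652, -0, 1.139, -0.085], TCP at [206.473, -509.758, 242.29] pointing down, gripper open.
Joint ranges: [-2.75, 2.75], [-0.79, 2.1], [0.01, 2.65], [-1.57, 4.71], [0.07, 3.14], [-2.87, 2.87]. Speed limits (rad/s): [2.22, 2.22, 2.79, 3.14, 3.14, 3.14].

## Interface

Orientations are given as [roll, pitch, yaw] about the fixed x, y, z axes, in that order (R = Rz(yaw) Ry(pitch) Rx(roll)).
In Python, from bench import robot gives the robot as it stands.
- The arm moves only by the tool play_rows, never from a script. Its argument "motion" is text: rows parted by semicolons, each of 4 numbers parted by spaces: the shift along the world's x, y, z in units of 500 mm (1.0 is 500 mm), then the turn about the world's z in units of 180 degrees (1.0 is 180 degrees). A call has 1 to 20 rows; each row is the pose to reach, as a shift and turn from the pose commanded when the call began, turning the shorter way round; what a row does not reach only later rows make up. A row lasts 1/12 s, in which the tool goes at most 41.7 mm and 7.16 degrees, less where a joint would pass 70% of its speed; a pose out of reach is approached as far as the arm can. A call with a number of a shift or a turn outside -1 to 1 is refused whole. A call with a gripper value outside its range is refused whole. "claw" is the opening, from 0 (shut) to 1 (fully open), set as the call begins (left out, the last holds). The fingers move at their own pace and stop on an object; "newtons" is the grip in N (left out, the last holds). Time passes only in rows, so rows that repeat a pose let the fingers close. It gives the time, the measured TCP pose, the force, the opening and the grip force at its end, in the units of the state.
- robot.observe(): the state, without advancing time (a new reading comes with each control period).
- robot.capture(name): name is "side" or "top"; returns (picture, depth): 400x640x3 uint8, blue, green, red; 400x640 float32, mm along the optical axis (not along the pixel's ray), 0 where there is no reading.
- robot.calibration(name): a dict with "intrinsics" (3x3 intrinsics, pixels), "eye" and "orientation" of the camera in the world. Camera axes: x right, y up, looking along -z (the intrinsics and any distortion apply to the point x, -y, -z); pixel columns grow to the right and rows downward; lengths in mm; the calibration is good to about 2 mm. A picture is of the moment at which its call begins. calibration takes no time and is no camera call.
- robot.finish_job(): hands the job in; it is judged then, once.
Trained networks look in the newest picture that a camera, given by its name, has taken for a name from the list of things; names that differ only in an ending like _2 or _b are one class to them, and where a whole thing is asked for, a point or a joint stands for the part that bears it (a point fixed in the world has none). Each returns a list of dicts, best first, with "confidence" (0 to 1); they miss things now and then, are a little off and sometimes report something else, mostly with a low value. They report only what shows in the picture. A call takes as long as a camera call.
- robot.boxes_of(camera, target): "rect" ([centre column, centre row, width, height] in pixels, round what is visible of it).
- robot.mark_of(camera, target): "uv" ([column, row] in pixels: a listed point, or the origin of a listed thing).
The state is a dict: "clock": time; "joint_positions": joint angles; "joint_velocities": joint speeds; "joint_torque": joint torques, N m; "eef_pos": TCP position; "tool_rot": TCP orientation; "force": force on the tool from outside, world axes, zero at the start; "torque": the same for the moment, N m; "grip_width": finger opening in mm; "grasp_force": force on a finger pad.
Only numpy, scipy, OpenCV 4.12 (cv2) and the standard library are available. Lean on these libraries where they do the work, as an engineer would, in place of code of your own. Each camera call takes 0.05 s, during which the arm holds its last target. There are 200 camera calls.

## Working session

There is one attempt and no reset: what is moved stays moved. The work goes in short steps, Python scripts to look and compute and a tool call to move; the robot and the scene stay as the last step left them, time stands still between calls to the robot, and variables do not carry over. Pictures are saved under pics/ and viewed, at most 10 in all, crops included, and the job is handed in when it is done.

Besides the shell and the picture viewer there is one more tool, called by a JSON object that holds its "op" and its "data", one argument or row to a line. play_rows: Moves the arm, as the interface text tells. Its arguments: {"type":"object","properties":{"motion":{"type":"string"},"claw":{"type":"number"},"newtons":{"type":"number"}},"required":["motion"]}

```bash
mkdir -p pics; cat > h.py <<'E'
import numpy as np, cv2
from bench import robot
def ray(cam,uv):
    c=robot.calibration(cam);K=np.array(c["intrinsics"]);o=c["orientation"]
    from scipy.spatial.transform import Rotation as R
    o=np.array(o,float); M=o if o.shape==(3,3) else R.from_euler("xyz",o).as_matrix()
    p=np.linalg.inv(K)@[uv[0],uv[1],1]
    return np.array(c["eye"],float), M@np.array([p[0],-p[1],-p[2]])
def at_z(cam,uv,z):
    e,d=ray(cam,uv); return e+d*(z-e[2])/d[2]
def at_depth(cam,uv,dep):
    e,d=ray(cam,uv); return e+d*dep
E
python3 - <<'E'
from h import *
np.set_printoptions(precision=1,suppress=True)
print(robot.calibration("top"),robot.calibration("side"))
for c in("top","side"):
    im,d=robot.capture(c);cv2.imwrite(f"pics/{c}0.png",im);np.save(f"{c}0.npy",d)
Z=dict(tongs_grip=15,left_jaw=15,right_jaw=15,tray=0,board=0,maamoul_center=25.5,canister=0,jar=0,scoop=0,spice=0,nutbowl=0,date1_center=9,date2_center=9,date3_center=9)
for n,z in Z.items():
    for c in("top","side"):
        for m in robot.mark_of(c,n)[:3]:
            print(n,c,round(m["confidence"],2),np.array(m["uv"]),at_z(c,m["uv"],z))
print(robot.observe())
E
```

```text
{'intrinsics': array([[481.8,   0. , 313. ],
       [  0. , 481.8, 199.6],
       [  0. ,   0. ,   1. ]]), 'eye': array([ 365.7,   16.7, 1209.8]), 'orientation': array([ 0.2, -0. , -1.6])} {'intrinsics': array([[374.3,   0. , 320.6],
       [  0. , 374.3, 193.9],
       [  0. ,   0. ,   1. ]]), 'eye': array([ 289.7, -481.4,  750.3]), 'orientation': array([ 0.7, -0. , -0.5])}
tongs_grip top 0.81 [349.2 241.5] [446.8 -78.4  15. ]
tongs_grip side 0.78 [303.7 248.3] [455.1 -75.9  15. ]
tongs_grip side 0.69 [288.7 142.4] [561.8 257.6  15. ]
tongs_grip side 0.5 [425.5 220.7] [ 749.  -134.9   15. ]
left_jaw top 0.57 [315.1 198.1] [554.5   7.3  15. ]
left_jaw side 0.87 [320.7 209.7] [537.9   4.6  15. ]
left_jaw side 0.75 [285.  176.7] [501.5 142.1  15. ]
right_jaw top 0.73 [341.6 190.5] [574.8 -59.2  15. ]
right_jaw side 0.9 [349.2 229.4] [572.5 -76.4  15. ]
right_jaw side 0.7 [204.7 153.6] [335.8 317.4  15. ]
right_jaw side 0.68 [427.8 223.2] [ 749.6 -143.3   15. ]
tray top 0.62 [211.9 199.8] [549.2 269.1   0. ]
tray side 0.94 [286.7 143.1] [561.  272.5   0. ]
board top 0.93 [416.5 204.5] [
[... 1121 characters left out ...]
124.4   9. ]
date1_center side 0.63 [302.2 172.6] [550.2 140.6   9. ]
date2_center top 0.5 [261.1 218.8] [501.2 142.    9. ]
date2_center side 0.59 [284.  174.3] [504.2 156.2   9. ]
date3_center top 0.61 [286.4 205.3] [536.2  79.3   9. ]
date3_center top 0.57 [314.6 202.2] [545.    8.4   9. ]
{'clock': 1.5, 'joint_positions': array([-1.3,  0.4,  1.7, -0. ,  1.1, -0.1]), 'joint_velocities': array([ 0., -0., -0., -0., -0., -0.]), 'joint_torque': array([  0. , -50.6, -29.2,  -0. ,   0. ,   0. ]), 'eef_pos': array([ 206.5, -509.8,  242.3]), 'tool_rot': array([3.1, 0. , 0.4]), 'force': array([-0.3,  0.4, -0.3]), 'torque': array([ 0., -0.,  0.]), 'grasp_force': 0.0, 'grip_width': 85.4035395755843}
```

```bash
python3 -c "
import cv2
i=cv2.imread('pics/top0.png');cv2.imwrite('pics/t0c.png',cv2.resize(i[100:300,170:470],None,fx=2.6,fy=2.6,interpolation=2))
i=cv2.imread('pics/side0.png');cv2.imwrite('pics/s0c.png',cv2.resize(i[110:330,190:490],None,fx=2.6,fy=2.6,interpolation=2))"
```

```text
(no output)
```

View pics/t0c.png

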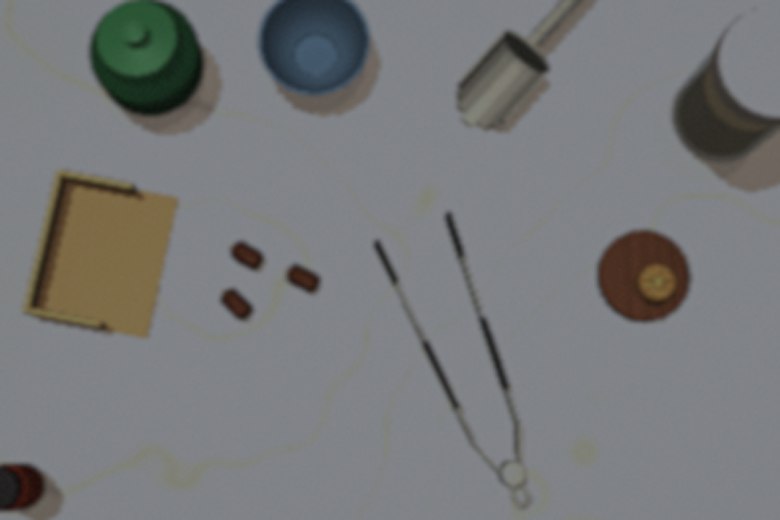

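View pics/s0c.png

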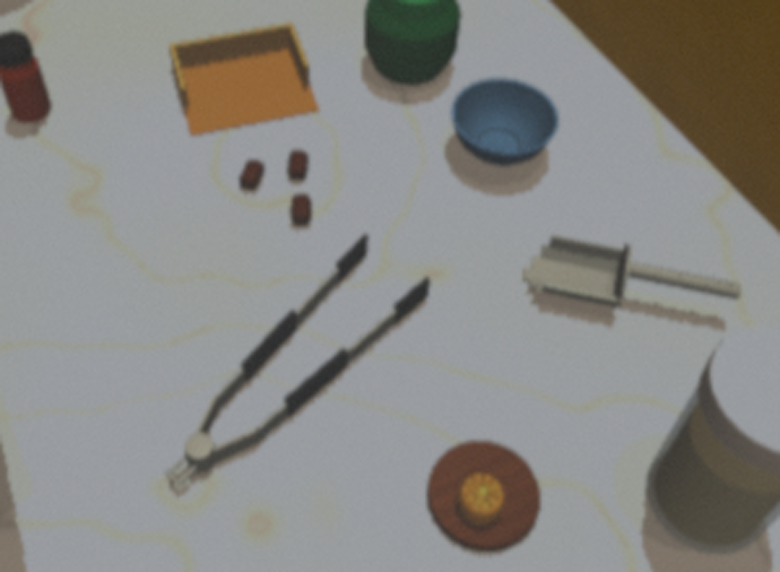

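The top crop shows the tongs with grips near (441,375) and (495,353) and jaws near (387,262) and (456,236). The dates are at (247,256), (304,279) and (237,304). The tray mouth is its right edge, from (177,196) to (148,336), and the board is at (644,276) with the maamoul at (657,283). The networks agree with this in general. I'll triangulate from these pixels.

```bash
python3 - <<'E'
from h import *
np.set_printoptions(precision=3,suppress=True)
f=lambda p,z:at_z("top",(170+(p[0]+.5)/2.6-.5,100+(p[1]+.5)/2.6-.5),z)[:2]
gl,gr,jl,jr=f((441,375),30),f((495,353),30),f((387,262),30),f((456,236),30)
g,j=(gl+gr)/2,(jl+jr)/2
print("grip",g,"w",np.linalg.norm(gl-gr),"jaw",j,"w",np.linalg.norm(jl-jr),"len",np.linalg.norm(j-g),"phi",np.arctan2(*(j-g)[::-1]), np.arctan2(*(gl-gr)[::-1])-np.pi/2)
a,b=f((177,196),0),f((148,336),0);A,B=f((62,170),32),f((25,312),32)
print("mouth",a,b,np.linalg.norm(a-b),"back",A,B,np.linalg.norm(A-B))
x=(a-b)/np.linalg.norm(a-b);print("tray yaw",np.arctan2(x[1],x[0]),"yaw2",np.arctan2(*(A-B)[::-1]))
y=np.array([-x[1],x[0]]);c=(a+b)/2+55*y;c2=(A+B)/2-61*y;print("tray c",c,c2)
c=(c+c2)/2
for p in((247,256),(304,279),(237,304)):
    d=f(p,14);print("date",d,"in tray",(d-c)@x,(d-c)@y)
print("board",f((644,276),12),"maa",f((657,283),38))
# maamoul via depth
d=np.load("top0.npy");print("depth grip",d[236:246,345:358].min(), )
o=robot.observe();print(o["eef_pos"],o["tool_rot"])
E
```

```text
grip [450.221 -78.409] w 55.129318514653036 jaw [559.348 -33.99 ] w 70.67243485949885 len 117.82049510621721 phi 0.3865604343559986 0.3970768936969269
mouth [614.    205.767] [475.577 228.835] 140.33217432094904 back [631.453 312.067] [493.92  340.099] 140.36032294998427
tray yaw -0.16513003327095158 yaw2 -0.2010664477248166
tray c [553.829 271.553] [552.659 265.912]
date [552.928 133.91 ] in tray 21.85033621562447 -133.04105172351382
date [531.208  78.418] in tray 9.54736389055151 -191.34874850057136
date [506.16  142.229] in tray -25.648749308253432 -132.52221814647794
board [ 538.603 -250.   ] maa [ 528.324 -256.369]
depth grip 1201.1108
[ 206.471 -509.772  242.303] [3.142 0.    0.385]
```

{"op": "play_rows", "data": {
  "motion": "0.487 0.863 -0.244 0; 0.487 0.863 -0.244 0; 0.487 0.863 -0.244 0; 0.487 0.863 -0.244 0; 0.487 0.863 -0.244 0; 0.487 0.863 -0.244 0; 0.487 0.863 -0.244 0; 0.487 0.863 -0.244 0; 0.487 0.863 -0.244 0; 0.487 0.863 -0.244 0; 0.487 0.863 -0.244 0; 0.487 0.863 -0.244 0; 0.487 0.863 -0.244 0; 0.487 0.863 -0.244 0; 0.487 0.863 -0.244 0; 0.487 0.863 -0.244 0",
  "claw": 1,
  "newtons": 40
}}

```text
clock: 2.83
eef_pos: [449.7, -79.2, 120.6]
tool_rot: [3.141, -0.0, 0.384]
force: [-0.1, 0.2, 0.7]
grip_width: 85.5
grasp_force: 0.0
```

{"op": "play_rows", "data": {
  "motion": "0.001 0.001 -0.07 0; 0.001 0.001 -0.13 0; 0.001 0.001 -0.17 0; 0.001 0.001 -0.19 0; 0.001 0.001 -0.2 0; 0.001 0.001 -0.206 0; 0.001 0.001 -0.21 0; 0.001 0.001 -0.212 0; 0.001 0.001 -0.212 0; 0.001 0.001 -0.212 0"
}}

```text
clock: 3.67
eef_pos: [450.9, -77.9, 14.9]
tool_rot: [3.141, -0.001, 0.385]
force: [0.4, -0.6, -0.2]
grip_width: 85.4
grasp_force: 0.0
```

{"op": "play_rows", "data": {
  "motion": "0 0 0 0; 0 0 0 0; 0 0 0 0; 0 0 0 0; 0 0 0 0; 0 0 0 0; 0 0 0 0; 0 0 0 0; 0 0 0 0; 0 0 0 0",
  "claw": 0.53
}}

```text
clock: 4.5
eef_pos: [451.4, -78.0, 15.1]
tool_rot: [3.14, -0.002, 0.385]
force: [0.8, 0.4, 10.2]
grip_width: 45.3
grasp_force: 11.4
```

{"op": "play_rows", "data": {
  "motion": "0 0 0.01 0; 0 0 0.02 0; 0 0 0.04 0; 0 0 0.06 0; 0 0 0.06 0; 0 0 0.06 0"
}}

```text
clock: 5.0
eef_pos: [450.9, -77.9, 45.1]
tool_rot: [3.141, -0.001, 0.385]
force: [-0.0, -0.4, -1.8]
grip_width: 45.5
grasp_force: 8.6
```

```bash
cat > look.py <<'E'
import sys
from h import *
np.set_printoptions(precision=1,suppress=True)
for c in("side","top"):
    im,d=robot.capture(c);cv2.imwrite(f"pics/{c}{sys.argv[1]}.png",im);np.save(f"{c}{sys.argv[1]}.npy",d)
a=cv2.imread(f"pics/side{sys.argv[1]}.png")[130:330,200:440];b=cv2.imread(f"pics/top{sys.argv[1]}.png")[100:300,200:440]
cv2.imwrite(f"pics/c{sys.argv[1]}.png",cv2.resize(np.vstack([a,b])if 0 else np.hstack([a,b]),(800,333),interpolation=2))
for n in("left_jaw","right_jaw","tongs_grip"):
    for c in("side","top"):
        for m in robot.mark_of(c,n)[:1]: print(n,c,round(m["confidence"],2),at_z(c,m["uv"],float(sys.argv[2])))
E
python3 look.py 1 45
```

```text
left_jaw side 0.95 [554.1  -9.7  45. ]
left_jaw top 0.43 [549.2  -2.5  45. ]
right_jaw side 0.41 [337.1 299.6  45. ]
right_jaw top 0.64 [569.4 -51.6  45. ]
tongs_grip side 0.86 [457.  -68.9  45. ]
tongs_grip top 0.71 [551.8 124.8  45. ]
```

View pics/c1.png

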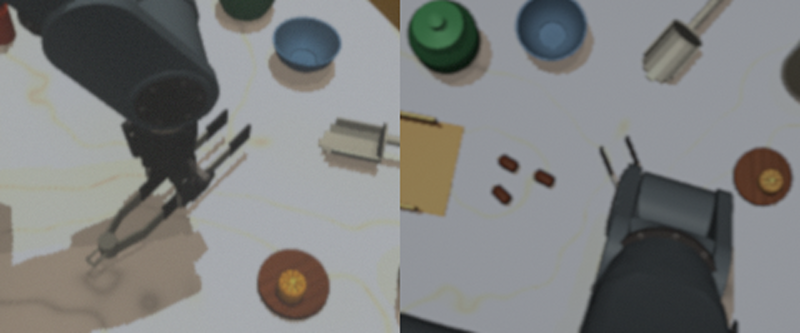

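{"op": "play_rows", "data": {
  "motion": "-0.01 0.036 0 -0.03; -0.02 0.072 0 -0.06; -0.03 0.107 0 -0.09; -0.04 0.143 0 -0.12; -0.05 0.179 0 -0.15; -0.06 0.214 0 -0.18; -0.06 0.214 -0.01 -0.18; -0.06 0.214 -0.02 -0.18; -0.06 0.214 -0.03 -0.18; -0.06 0.214 -0.03 -0.18"
}}

```text
clock: 6.23
eef_pos: [420.2, 28.7, 28.3]
tool_rot: [3.141, 0.001, -0.18]
force: [-0.3, 0.2, -1.1]
grip_width: 45.5
grasp_force: 8.6
```

```bash
python3 look.py 2 30; python3 - <<'E'
from h import *
d=np.load("top2.npy");P={}
for v in range(150,250):
    for u in range(280,340):
        p=at_depth("top",(u,v),d[v,u])
        if 12<p[2]<70: print((u,v),p.round(0).astype(int).tolist(),end=" ")
E
```

```text
left_jaw side 0.75 [539.6  28.3  30. ]
left_jaw top 0.38 [546.8  33.9  30. ]
right_jaw side 0.82 [541.1 -13.4  30. ]
right_jaw top 0.41 [534.1  -9.3  30. ]
tongs_grip side 0.98 [422.7  33.3  30. ]
(308, 193) [563, 25, 42] (309, 193) [562, 23, 44] (308, 194) [560, 25, 42] (309, 194) [560, 23, 44] (308, 195) [557, 25, 45] (309, 195) [558, 23, 40] (308, 196) [554, 25, 48] (309, 196) [555, 23, 45] (325, 196) [556, -17, 42] (326, 196) [556, -19, 40] (307, 197) [553, 27, 40] (308, 197) [553, 25, 42] (309, 197) [553, 23, 39] (325, 197) [552, -17, 47] (326, 197) [553, -19, 46] (307, 198) [550, 27, 45] (308, 198) [550, 25, 47] (309, 198) [552, 23, 29] (324, 198) [550, -14, 46] (325, 198) [551, -17, 42] (307, 199) [548, 27, 43] (308, 199) [548, 25, 43] (309, 199) [551, 23, 19] (324, 199) [548, -14, 43] (325, 199) [548, -17, 44] Traceback (most recent call last):
  File "<stdin>", line 5, in <module>
  File "h.py", line 12, in at_depth
    e,d=ray(cam,uv); return e+d*dep
        ~~~^^^^^^^^
  File "h.py", line 4, in ray
    c=robot.calibration(cam);K=np.array(c["intrinsics"]);o=c["orientation"]
ValueError: time passes only in moves, steps and waits
```

View pics/c2.png

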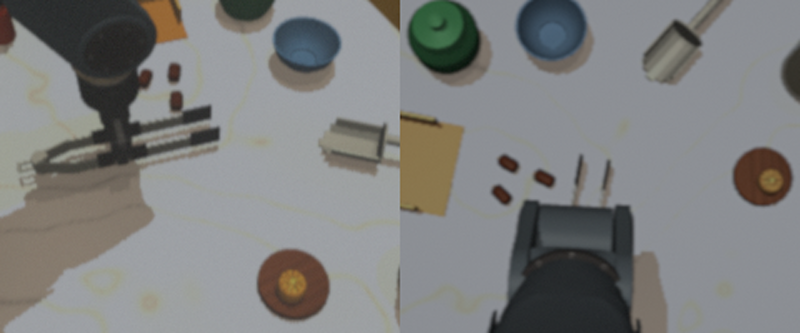

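The tongs are level, with the jaw tops at about z 44 and TCP z at 28. The left jaw sits just right of the nearest date (crop (580,170) against (544,178)), so I'll lower and sweep.

{"op": "play_rows", "data": {
  "motion": "0 0 -0.012 0; 0 0 -0.021 0; 0 0 -0.021 0; 0.003 0.016 -0.021 0; 0.006 0.032 -0.021 0; 0.009 0.048 -0.021 0; 0.012 0.064 -0.021 0; 0.014 0.08 -0.021 0; 0.017 0.096 -0.021 0; 0.02 0.112 -0.021 0; 0.023 0.128 -0.021 0; 0.026 0.144 -0.021 0; 0.029 0.16 -0.021 0; 0.032 0.176 -0.021 0; 0.035 0.192 -0.021 0; 0.038 0.208 -0.021 0; 0.04 0.224 -0.021 0; 0.043 0.24 -0.021 0; 0.046 0.256 -0.021 0; 0.046 0.256 -0.021 0"
}}

```text
clock: 8.3
eef_pos: [443.9, 158.5, 18.9]
tool_rot: [-3.141, -0.001, -0.18]
force: [-0.5, 0.4, -1.1]
grip_width: 45.4
grasp_force: 8.6
```

```bash
python3 look.py 3 17
```

```text
left_jaw side 0.82 [556.3 146.8  17. ]
left_jaw top 0.38 [567.7 162.6  17. ]
right_jaw side 0.66 [559.8 112.5  17. ]
right_jaw top 0.63 [556.6 114.4  17. ]
tongs_grip side 0.91 [449.8 171.1  17. ]
```

View pics/c3.png

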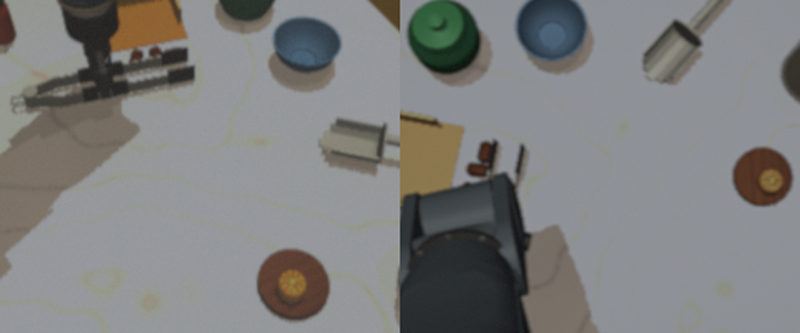

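{"op": "play_rows", "data": {
  "motion": "0.003 0.016 0 0; 0.006 0.032 0 0; 0.009 0.048 0 0; 0.012 0.064 0 0; 0.014 0.08 0 0; 0.017 0.096 0 0; 0.02 0.112 0 0; 0.023 0.128 0 0; 0.025 0.14 0 0; 0.025 0.14 0 0; 0.025 0.14 0 0"
}}

```text
clock: 9.62
eef_pos: [455.9, 227.5, 18.7]
tool_rot: [3.142, 0.0, -0.18]
force: [-0.3, -0.2, -1.0]
grip_width: 45.2
grasp_force: 8.6
```

{"op": "play_rows", "data": {
  "motion": "-0.006 -0.032 0 0; -0.014 -0.08 0 0; -0.027 -0.15 0.02 0; -0.04 -0.22 0.06 0; -0.05 -0.3 0.1 0; -0.06 -0.38 0.1 0; -0.07 -0.46 0.1 0; -0.07 -0.46 0.1 0"
}}

```text
clock: 10.28
eef_pos: [420.2, -8.3, 69.2]
tool_rot: [3.141, -0.001, -0.187]
force: [1.0, 1.0, -0.8]
grip_width: 45.4
grasp_force: 8.7
```

```bash
sed -i 's/130:330,200:440/90:290,160:400/;s/100:300,200:440/100:300,170:410/' look.py; python3 look.py 4 100; python3 - <<'E'
from h import *
for c in("top","side"):
    for m in robot.mark_of(c,"date1_center")[:6]:
        p=at_z(c,m["uv"],9)[:2]-[553,269]; print(c,round(m["confidence"],2),m["uv"],p@[.984,-.179],p@[.179,.984])
E
```

```text
left_jaw side 0.83 [524.7 -30.2 100. ]
left_jaw top 0.45 [535.7   2.8 100. ]
right_jaw side 0.68 [525.  -62.9 100. ]
right_jaw top 0.44 [526.4 -42.  100. ]
tongs_grip side 0.83 [411.5 -26.6 100. ]
top 0.58 [227.9, 185.1] 39.699344003871516 -34.05929231627591
top 0.31 [372.3, 124.2] 267.63801406831453 -365.50794768864364
side 0.55 [427.4, 221.8] 271.32152702650797 -363.12902029171806
side 0.47 [298.7, 145.0] 36.850497920857805 -21.390210451857236
```

View pics/c4.png

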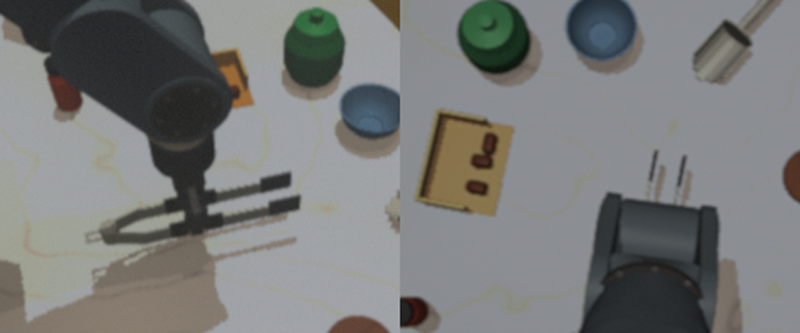

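All three dates lie in the tray: (490,143), (482,161) and (477,188) in the crop, left of the mouth line from (513,125) to (494,216). Next is the pastry.

{"op": "play_rows", "data": {
  "motion": "-0.02 -0.062 0 -0.012; -0.04 -0.124 0 -0.024; -0.06 -0.186 0 -0.036; -0.08 -0.248 0 -0.048; -0.1 -0.31 0 -0.06; -0.12 -0.368 0 -0.07; -0.12 -0.368 0 -0.07; -0.12 -0.368 0 -0.07; -0.12 -0.368 0 -0.07; -0.12 -0.368 0 -0.07"
}}

```text
clock: 11.62
eef_pos: [361.2, -185.8, 68.7]
tool_rot: [-3.141, 0.0, -0.399]
force: [0.1, -0.1, -0.7]
grip_width: 45.5
grasp_force: 8.6
```

{"op": "play_rows", "data": {
  "motion": "0 0 -0.02 0; 0 0 -0.04 0; 0 0 -0.06 0; 0 0 -0.07 0; 0 0 -0.07 0; 0 0 -0.07 0",
  "claw": 0.635
}}

```text
clock: 12.12
eef_pos: [361.2, -186.2, 33.8]
tool_rot: [-3.141, 0.0, -0.399]
force: [0.3, -0.1, -1.3]
grip_width: 54.3
grasp_force: 5.5
```

```bash
sed -i 's/90:290,160:400/180:380,240:480/;s/100:300,170:410/100:300,270:510/' look.py; python3 look.py 5 32; python3 - <<'E'
from h import *
np.set_printoptions(precision=1,suppress=True)
for c in("top","side"):
    for m in robot.mark_of(c,"maamoul_center")[:3]: print(c,round(m["confidence"],2),m["uv"],at_z(c,m["uv"],25.5))
E
```

```text
left_jaw side 0.62 [ 476.9 -204.7   32. ]
left_jaw top 0.7 [ 476.8 -198.2   32. ]
right_jaw side 0.97 [ 461.2 -254.8   32. ]
right_jaw top 0.43 [ 456.8 -252.2   32. ]
tongs_grip side 0.95 [ 364.2 -180.7   32. ]
top 0.55 [224.2, 185.7] [581.3 234.6  25.5]
top 0.49 [425.4, 207.4] [ 533.  -266.8   25.5]
top 0.21 [422.2, 235.4] [ 463.3 -257.3   25.5]
side 0.86 [375.5, 303.2] [ 529.4 -261.1   25.5]
```

View pics/c5.png

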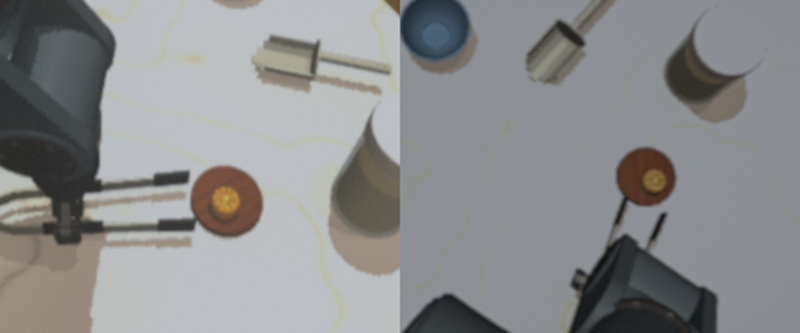

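{"op": "play_rows", "data": {
  "motion": "0.015 -0.007 -0.004 0; 0.03 -0.014 -0.004 0; 0.045 -0.022 -0.004 0; 0.06 -0.029 -0.004 0; 0.075 -0.036 -0.004 0; 0.09 -0.043 -0.004 0; 0.105 -0.051 -0.004 0; 0.118 -0.057 -0.004 0; 0.118 -0.057 -0.004 0; 0.118 -0.057 -0.004 0"
}}

```text
clock: 13.45
eef_pos: [420.0, -215.3, 31.7]
tool_rot: [-3.142, 0.0, -0.401]
force: [-0.4, 0.4, -1.9]
grip_width: 54.1
grasp_force: 5.5
```

```bash
python3 look.py 6 32; python3 -c "
import cv2
i=cv2.imread('pics/side6.png');j=cv2.imread('pics/top6.png')
cv2.imwrite('pics/c6b.png',cv2.resize(cv2.hconcat([i[250:350,310:430],j[160:260,370:490]]),(800,333),interpolation=2))"
```

```text
left_jaw side 0.73 [ 532.1 -261.1   32. ]
left_jaw top 0.75 [ 533.  -257.2   32. ]
right_jaw side 0.58 [ 521.9 -283.7   32. ]
right_jaw top 0.65 [ 695.3 -321.2   32. ]
tongs_grip side 0.88 [ 422.3 -209.2   32. ]
tongs_grip top 0.29 [ 691.3 -313.7   32. ]
```

View pics/c6b.png

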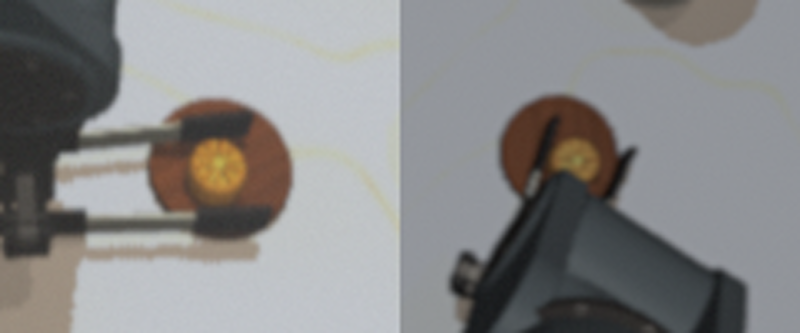

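{"op": "play_rows", "data": {
  "motion": "0.002 0.005 0 0; 0.002 0.005 0 0; 0.002 0.005 0 0; 0.002 0.005 0 0; 0.002 0.005 0 0; 0.002 0.005 0 0; 0.002 0.005 0 0; 0.002 0.005 0 0; 0.002 0.005 0 0; 0.002 0.005 0 0; 0.002 0.005 0 0; 0.002 0.005 0 0",
  "claw": 0.3
}}

```text
clock: 14.85
eef_pos: [421.0, -212.8, 31.8]
tool_rot: [3.142, -0.0, -0.401]
force: [-0.1, 0.9, 1.8]
grip_width: 44.0
grasp_force: 42.2
```

Stopped on the pastry: 44 mm opening at 42 N. I'll lift it slowly.

{"op": "play_rows", "data": {
  "motion": "0 0 0.005 0; 0 0 0.015 0; 0 0 0.03 0; 0 0 0.05 0; 0 0 0.07 0; 0 0 0.09 0; 0 0 0.11 0; 0 0 0.13 0; 0 0 0.15 0; 0 0 0.17 0; 0 0 0.19 0; 0 0 0.21 0; 0 0 0.225 0; 0 0 0.237 0; 0 0 0.245 0; 0 0 0.25 0; 0 0 0.25 0; 0 0 0.25 0; 0 0 0.25 0; 0 0 0.25 0"
}}

```text
clock: 16.52
eef_pos: [420.8, -212.7, 156.4]
tool_rot: [-3.141, 0.001, -0.401]
force: [0.3, 0.6, -1.3]
grip_width: 44.2
grasp_force: 41.8
```

```bash
python3 look.py 7 155; python3 -c "
import cv2
i=cv2.imread('pics/side7.png');j=cv2.imread('pics/top7.png')
cv2.imwrite('pics/c7b.png',cv2.resize(cv2.hconcat([i[130:350,240:480],j[100:320,200:440]]),(800,367),interpolation=2))"
```

```text
left_jaw side 0.56 [ 535.5 -241.2  155. ]
left_jaw top 0.44 [ 544.3 -234.8  155. ]
right_jaw side 0.77 [ 526.9 -279.5  155. ]
right_jaw top 0.51 [ 526.4 -277.6  155. ]
tongs_grip side 0.94 [ 424.  -208.6  155. ]
```

View pics/c7b.png

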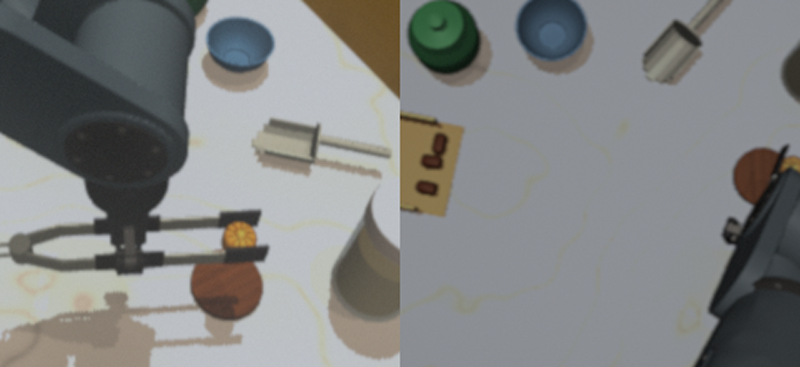

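The pastry is lifted between the jaws at (240,235), with its shadow on the board. The dates are still in the tray, so I'm handing in.

```bash
python3 -c "
from bench import robot
print(robot.finish_job())"
```

```text
the job is handed in; nothing more can be done
None
```

I swept all three dates into the tray with the tongs and handed the job in with the tongs shut on the maamoul, held still about 15 cm above the marble; the final pictures agree, but no verdict was returned.

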